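# Open the orange-flowered canister

### The job

Open the big canister with the orange flowers: lift its lid off by the knob and set it down gently, right way up, on the middle of the round cork mat. Leave the canister standing where it is, and leave the small blue-flowered canister beside it closed and undisturbed.

Things in the scene. Friction and masses are not known exactly. Their poses are not given: they have to be found in the camera images.
- orange_lid: Loose lid of the big canister: white dome with orange and red flowers, 160 mm across, 0.19 kg. Origin: underside centre, z up along its axis. Collar 116 mm across at z 0 to 10 mm (inside the canister; the lid stands on it when set down), brim at 10 to 20 mm, dome up to 45 mm, round white knob 24 mm across at 47 to 65 mm. It rests by its weight; 10 mm of lift frees it.
- orange_canister: The big open-topped porcelain canister under that lid, white with orange and red flowers, 155 mm across, 165 mm tall, loose on the worktop, about 0.5 kg. Origin: centre of its underside; z up. While closed, the lid's origin is 155 mm above this one.
- cork_mat: Round brown cork mat, 180 mm across and 10 mm thick, lying fixed on the worktop. Origin: centre of its underside; its top is at z = 10 mm.
- blue_lid: Lid of the other, smaller canister, to stay closed: white dome with blue and violet flowers, 119 mm across, 65 mm tall with its white knob. It rests on a loose white canister with blue and violet flowers, 114 mm across, 122 mm tall. Origin: underside centre of its collar, 112 mm above the worktop; z up.
Things that resemble listed ones, but are neither listed nor needed, are in the scene too. What is shaped like the orange_canister but turquoise is not meant.

How it is judged:
By the outcome, as a careful person would: the job done as asked, in the order asked, and still so for the second after the job is handed in, with the robot touching nothing.
It also fails if it takes over 38 s, if anything falls off the work surface, if the arm or the gripper's body presses on something with over 40 N, if the wrist force passes 120 N, or if a joint passes its speed limit or range.

### The arm

A 6-joint arm with a two-finger parallel gripper is mounted at the origin on a cart in front of the work surface, level with it; the furniture and walls round the work are solid. World frame = base frame: x ahead of the robot, y to its left, z up, the work surface at z = 0. Lengths are in mm, angles in rad, forces in N, time in s.
With the tool pointing down it reaches from about 275 to 750 mm from the base axis. Payload 10.2 kg.
Tool frame: the origin (TCP) lies at the very end of the fingers, on their centre line; the grasp point (between the pads) lies 19 mm behind it (ctrl.hold_point_z is the distance from the TCP to the grasp point, in mm); z points along the fingers, y is the direction in which the jaws open and shut (so a half turn about z gives the same grasp; the last joint's range is limited). The gripper opens to 85 mm and grips with 20 to 120 N. Pads are 22 mm wide; open, the fingers measure 114 mm over their backs; the gripper's body (76 mm by 85 mm) begins 54 mm behind the grasp point. The pads swing forward as they close: fully open they stand 13 mm farther back than shut.
Start: joints at [-1.419, 0.313, 1.498, -0, 1.331, -0.223], TCP at [192.183, -488.566, 231.294] pointing down, gripper open.
Joint ranges: [-2.94, 2.94], [-0.97, 2.17], [0.19, 2.56], [-1.23, 4.37], [0.02, 3.11], [-2.88, 2.88]. Speed limits (rad/s): [2.39, 2.39, 3.01, 3.14, 3.14, 3.14].

### API

Orientations are given as a unit quaternion [w, x, y, z].
In Python, from rig import readout, cams, workorder, spotter, ctrl gives the robot as it stands.
- The arm moves only by the tool step_arm, never from a script. Its argument "plan" is text: rows parted by semicolons, each of 5 numbers parted by spaces: the shift along the tool's x, y, z in cm, then the turn about the tool's z in degrees, then the opening in per cent of the stroke, from 0 (shut) to 100 (fully open). In form: x y z twist gripper; .... A call has 1 to 10 rows; each row is the pose to reach, as a shift and turn from the pose commanded when the call began, along the tool's axes at that moment; what a row does not reach only later rows make up. A row lasts 1/10 s, in which the tool goes at most 50 mm and 8.59 degrees, less where a joint would pass 70% of its speed; a pose out of reach is approached as far as the arm can. A call with a gripper value outside its range is refused whole. The fingers move at their own pace and stop on an object; "grip_force" is the grip in N (left out, the last holds). Time passes only in rows, so rows that repeat a pose let the fingers close. It gives the time, the measured TCP pose, the force and the opening at its end, in the units of the state.
- readout.sense(): the state, without advancing time (a new reading comes with each control period).
- cams.capture(name): name is "scene" or "side" or "wrist"; returns (picture, depth): 384x512x3 uint8, red, green, blue; 384x512 float32, mm along the optical axis (not along the pixel's ray), 0 where there is no reading.
- cams.camera_info(name): a dict with "vfov" (degrees; the focal length in pixels is half the picture's height over the tangent of half this angle, whatever the lens; pixels are square), "cx", "cy" (the principal point, pixels), "rvec" (rotation vector, rad) and "tvec" (3), from world to camera coordinates, as OpenCV has them. Camera axes: x right, y down, z forward; pixel columns grow to the right and rows downward; lengths in mm; the calibration is good to about 2 mm. A picture is of the moment at which its call begins: read the wrist's pose just before it. camera_info takes no time and is no camera call; for the wrist camera it gives the pose at the moment of the call.
- workorder.finish_job(): hands the job in, once; it reports no verdict.
Trained networks look in the newest picture that a camera, given by its name, has taken for a name from the list of things; names that differ only in an ending like _2 or _b are one class to them, and where a whole thing is asked for, a point or a joint stands for the part that bears it (a point fixed in the world has none). Each returns a list of dicts, best first, with "conf" (0 to 1); they miss things now and then, are a little off and sometimes report something else, mostly with a low value. They report only what shows in the picture. A call takes as long as a camera call. They do not tell look-alikes from the thing itself.
- spotter.regions_of(camera, target): "pixels" (384x512 bool, what is visible of it) and "extent" ([centre column, centre row, width, height] in pixels, round what is visible of it).
The state is a dict: "time_s": time; "joints": joint angles; "dq": joint speeds; "tau": joint torques, N m; "eef_pos": TCP position; "ee_rot": TCP orientation; "force": force on the tool from outside, world axes, zero at the start; "wrist_torque": the same for the moment, N m; "grip_width": opening from 0.0 (shut) to 1.0 (fully open).
Only numpy, scipy, OpenCV 4.12 (cv2) and the standard library are available. Lean on these libraries where they do the work, as an engineer would, in place of code of your own. Each camera call takes 0.05 s, during which the arm holds its last target. There are 200 camera calls.

## Working session

There is one attempt and no reset: what is moved stays moved. The work goes in short steps, Python scripts to look and compute and a tool call to move; the robot and the scene stay as the last step left them, time stands still between calls to the robot, and variables do not carry over. Pictures are saved under pics/ and viewed, about 8 in all and at most 12, crops included, and the job is handed in when it is done.

Besides the shell and the picture viewer there is one more tool, called after ">>>" as name(argument=value, ...) on one line, values as JSON. step_arm: Moves the arm, as the interface text tells. Its arguments: {"type":"object","properties":{"plan":{"type":"string"},"grip_force":{"type":"number"}},"required":["plan"]}

```bash
mkdir -p pics
cat > h.py <<'E'
import numpy as np, cv2
from rig import readout, cams, workorder, spotter, ctrl
def K(i,h=384):
    f=h/2/np.tan(np.radians(i['vfov'])/2); return f,i['cx'],i['cy']
def pts(d,i,mask):
    f,cx,cy=K(i); v,u=np.nonzero(mask&(d>0)); z=d[v,u]
    P=np.c_[(u-cx)/f*z,(v-cy)/f*z,z]
    R=cv2.Rodrigues(np.array(i['rvec'],float))[0]; return (P-np.array(i['tvec'],float).ravel())@R
def save(im,n): cv2.imwrite('pics/'+n,im[:,:,::-1])
E
python3 - <<'E'
from h import *
s=readout.sense(); print({k:np.round(v,3) for k,v in s.items()}, ctrl.hold_point_z)
ims=[]
for c in ['scene','side']:
    im,d=cams.capture(c); i=cams.camera_info(c); print(c,i); ims.append(im)
    for t in ['orange_lid','orange_canister','cork_mat','blue_lid']:
        for r in spotter.regions_of(c,t):
            P=pts(d,i,r['pixels'])
            print(c,t,round(r['conf'],2),np.round(r['extent']),len(P),np.round(np.percentile(P,[2,50,98],axis=0)).tolist() if len(P) else '')
for n,im in zip('ab',ims): save(im,n+'.png')
E
```

```text
{'time_s': np.float64(0.0), 'joints': array([-1.419,  0.313,  1.498,  0.   ,  1.331, -0.223]), 'dq': array([-0.001, -0.002, -0.   , -0.   ,  0.   ,  0.   ]), 'tau': array([-1.0000e-03, -4.1226e+01, -2.5975e+01, -0.0000e+00,  4.0000e-03,
       -0.0000e+00]), 'eef_pos': array([ 192.151, -488.292,  230.749]), 'ee_rot': array([-0.001,  0.982,  0.186,  0.   ]), 'force': array([ 0.326,  0.711, -0.456]), 'wrist_torque': array([0.052, 0.008, 0.035]), 'grip_width': np.float64(1.004)} 18.700000000000003
scene {'vfov': 43.253323552622994, 'cx': 250.8399938882754, 'cy': 196.90223411810874, 'rvec': array([ 0.12955418, -2.93072388,  0.98914295]), 'tvec': array([ 450.63044901,  -89.0486701 , 1488.29941119])}
scene orange_lid 0.56 [244. 224.  70.  59.] 2930 [[362.0, 274.0, 148.0], [432.0, 367.0, 185.0], [506.0, 425.0, 218.0]]
scene orange_canister 0.83 [240. 336.  71.  95.] 5462 [[347.0, 533.0, 2.0], [421.0, 581.0, 65.0], [491.0, 682.0, 166.0]]
scene orange_canister 0.55 [246. 260.  61.  44.] 1697 [[361.0, 369.0, 8.0], [423.0, 418.0, 86.0], [498.0, 427.0, 156.0]]
scene cork_mat 0.67 [261. 134.  54.
[... 289 characters left out ...]
ray([-9.84635349e-04, -2.82204585e+00,  1.34762535e+00]), 'tvec': array([ 453.95103601,  -71.19541927, 1433.73704585])}
side orange_canister 0.79 [276. 298.  72.  97.] 5721 [[347.0, 532.0, 6.0], [416.0, 587.0, 95.0], [486.0, 682.0, 165.0]]
side orange_canister 0.77 [265. 228.  62.  48.] 1991 [[359.0, 362.0, 2.0], [436.0, 415.0, 99.0], [506.0, 428.0, 164.0]]
side cork_mat 0.8 [264. 148.  48.  31.] 644 [[350.0, -195.0, 3.0], [411.0, -131.0, 10.0], [517.0, -36.0, 15.0]]
side blue_lid 0.74 [263. 228.  56.  50.] 1942 [[358.0, 366.0, 10.0], [433.0, 415.0, 100.0], [504.0, 428.0, 161.0]]
side blue_lid 0.6 [257. 158.  35.  28.] 691 [[403.0, 105.0, 125.0], [453.0, 152.0, 141.0], [506.0, 186.0, 176.0]]
```

Run:
```python
import cv2
for n in 'ab':
    im=cv2.imread(f'pics/{n}.png'); cv2.imwrite(f'pics/{n}2.png',cv2.resize(im,(800,600),interpolation=cv2.INTER_CUBIC))
```

```text
(no output)
```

View pics/a2.png

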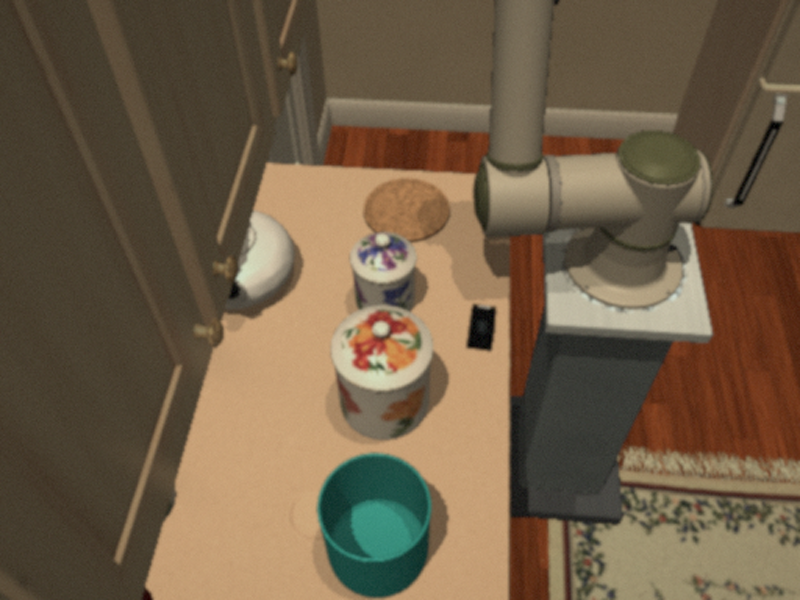

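View pics/b2.png

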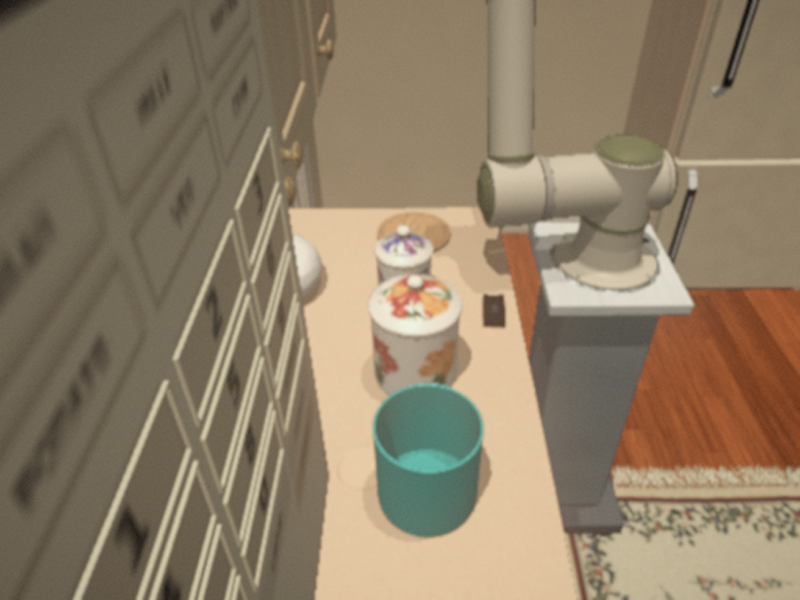

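The scene view (800 px copy) shows the orange lid's knob at (382,328), the blue knob at (382,240) and the mat at (407,209). In the side view the knobs are at (415,282) and (403,231). Next I measure by depth and triangulate.

Run:
```python
from h import *
from scipy.optimize import least_squares
D={}
for c in ['scene','side']:
    im,d=cams.capture(c); i=cams.camera_info(c); D[c]=i
    A=pts(d,i,np.ones(d.shape,bool))
    near=lambda x,y,r:np.hypot(A[:,0]-x,A[:,1]-y)<r
    for n,x,y,z0,z1 in [('orange',433,345,203,235),('blue',455,132,162,190)]:
        k=A[near(x,y,45)&(A[:,2]>z0)&(A[:,2]<z1)]
        print(c,n,len(k),np.round(k.mean(0),1) if len(k) else '',np.round(k.max(0)) if len(k) else '')
    m=A[near(434,-110,120)&(A[:,2]>5)&(A[:,2]<25)]
    print('mat pts',len(m),np.round(np.percentile(m,[1,50,99],axis=0)).tolist())
    # brim of orange: z 165-180
    b=A[near(433,345,100)&(A[:,2]>163)&(A[:,2]<180)]
    h=cv2.convexHull(b[:,:2].astype(np.float32)).reshape(-1,2)
    s=least_squares(lambda p:np.hypot(*(h-p[:2]).T)-80,[433,345],loss='soft_l1').x; print('brim centre R80',s)
    r=A[(A[:,1]>-220)&(A[:,1]<450)&(A[:,2]>190)&(A[:,0]>520)]
    for y in range(-200,450,100):
        q=r[abs(r[:,1]-y)<50]; print('  obst y',y,len(q),np.round(q.min(0)) if len(q) else '')
    rr=[r_ for r_ in spotter.regions_of(c,'cork_mat')][:1]
    for t in rr:
        mk=t['pixels'].astype(np.uint8); cs=max(cv2.findContours(mk,0,1)[0],key=cv2.contourArea).reshape(-1,2)
        f,cx,cy=K(i); R=cv2.Rodrigues(np.array(i['rvec']))[0]; C=-R.T@np.array(i['tvec'])
        ray=np.c_[(cs[:,0]-cx)/f,(cs[:,1]-cy)/f,np.ones(len(cs))]@R
        W=C+ray*((10-C[2])/ray[:,2])[:,None]
        s=least_squares(lambda p:np.hypot(*(W[:,:2]-p[:2]).T)-p[2],[434,-110,90],loss='soft_l1',f_scale=2).x; print('mat contour circle',s)
def tri(p,q):
    Ps=[];xs=[]
    for c,u in zip(['scene','side'],[p,q]):
        i=D[c];f,cx,cy=K(i);R=cv2.Rodrigues(np.array(i['rvec']))[0]
        Ps.append(np.c_[R,np.array(i['tvec'])]); xs.append(np.array([[(u[0]/1.5625-cx)/f],[(u[1]/1.5625-cy)/f]]))
    X=cv2.triangulatePoints(Ps[0],Ps[1],*xs).ravel(); return X[:3]/X[3]
print('tri orange',tri((382,328),(415,282)),'blue',tri((382,240),(403,231)),'mat',tri((407,209),(413,233)))
```

```text
scene orange 93 [434.  353.7 218.3] [446. 364. 226.]
scene blue 63 [455.8 133.3 173.6] [467. 143. 182.]
mat pts 1683 [[349.0, -196.0, 5.0], [431.0, -109.0, 10.0], [521.0, -26.0, 16.0]]
brim centre R80 [434.14353143 351.57513739]
  obst y -200 0 
  obst y -100 59 [ 587. -115.  456.]
  obst y 0 335 [587. -50. 457.]
  obst y 100 652 [562.  50. 413.]
  obst y 200 1256 [565. 150. 455.]
  obst y 300 2273 [587. 250. 458.]
  obst y 400 4236 [587. 350. 457.]
mat contour circle [ 433.07955963 -108.77315944   86.97206341]
side orange 76 [431.7 355.7 217.2] [443. 364. 224.]
side blue 45 [454.2 135.4 173.1] [465. 145. 179.]
mat pts 631 [[346.0, -195.0, 5.0], [411.0, -132.0, 10.0], [518.0, -41.0, 15.0]]
brim centre R80 [432.01570444 352.46833   ]
  obst y -200 0 
  obst y -100 128 [ 585. -142.  460.]
  obst y 0 144 [585. -49. 457.]
  obst y 100 291 [560.  50. 417.]
  obst y 200 458 [561. 150. 457.]
  obst y 300 746 [585. 250. 459.]
  obst y 400 1220 [585. 350. 457.]
mat contour circle [ 427.27558197 -113.82894155   83.96580043]
tri orange [431.05896836 350.27098037 214.50209022] blue [453.51493162 135.54476131 173.32164495] mat [ 431.88370656 -108.26694072    5.63672389]
```

```bash
cat >> h.py <<'E'
def go(*tg):
    s=readout.sense(); w,x,y,z=s['ee_rot']; from scipy.spatial.transform import Rotation as Ro
    R=Ro.from_quat([x,y,z,w]); p=s['eef_pos']
    print('t',s['time_s'],'pos',np.round(p,1),'F',np.round(s['force'],1),'g',round(float(s['grip_width']),3),'j',np.round(s['joints'],2),'zaxis',np.round(R.apply([0,0,1]),4),'yaw',np.round(np.degrees(np.arctan2(*R.apply([1,0,0])[1::-1])),1))
    for t in tg: print(t,'-> cm',np.round(R.inv().apply(np.array(t)-p)/10,2), np.ceil(np.linalg.norm(np.array(t)-p)/50))
E
python3 -c "
from h import *
go((380,-280,265),(430,0,270),(433,352,270))"
```

```text
t 0.7 pos [ 192.2 -488.6  231.3] F [-0.2 -0.6 -0.2] g 1.004 j [-1.42  0.31  1.5   0.    1.33 -0.22] zaxis [ 0.  0. -1.] yaw 21.5
(380, -280, 265) -> cm [ 25.11 -12.53  -3.37] 6.0
(430, 0, 270) -> cm [ 40.01 -36.76  -3.87] 11.0
(433, 352, 270) -> cm [ 53.18 -69.41  -3.87] 18.0
```

>>> step_arm(plan="4 -2 -2.5 0 100;8 -4 -3.5 0 100;12 -6 -3.5 0 100;16 -8 -3.5 0 100;20 -10 -3.5 0 100;25 -12.5 -3.7 0 100;27.5 -16.5 -3.8 0 100;30 -20.5 -3.8 0 100;32.5 -24.5 -3.8 0 100;35 -28.5 -3.8 0 100", grip_force=40)

```text
time_s: 1.7
eef_pos: [413.5, -93.3, 269.5]
ee_rot: [0.0, 0.983, 0.186, 0.0]
force: [0.7, -0.5, 0.6]
grip_width: 1.001
```

```bash
python3 -c "
from h import *
go((433,352,270))"
```

```text
t 1.7 pos [413.5 -93.3 269.5] F [ 0.7 -0.5  0.6] g 1.001 j [-0.5   0.06  1.71  0.    1.38  0.7 ] zaxis [ 5.e-04 -2.e-04 -1.e+00] yaw 21.5
(433, 352, 270) -> cm [ 18.11 -40.73  -0.06] 9.0
```

>>> step_arm(plan="2 -4.5 0 0 100;4 -9 0 0 100;6 -13.5 0 0 100;8 -18 0 0 100;10 -22.5 0 0 100;12 -27 0 0 100;14 -31.5 0 0 80;16.1 -36.5 0 0 80;18.2 -40.9 0 0 80;18.2 -40.9 0 0 80")

```text
time_s: 2.7
eef_pos: [432.3, 356.2, 268.3]
ee_rot: [-0.0, 0.982, 0.189, -0.0]
force: [-0.0, -1.1, 0.1]
grip_width: 0.799
```

Run:
```python
from h import *
go((433,352,201))
i=cams.camera_info('wrist'); im,d=cams.capture('wrist'); save(im,'w1.png')
A=pts(d,i,np.ones(d.shape,bool))
k=A[(np.hypot(A[:,0]-433,A[:,1]-352)<35)&(A[:,2]>205)&(A[:,2]<232)]
print(len(k),k.mean(0) if len(k) else '',np.percentile(k,[2,98],axis=0) if len(k) else '')
for r in spotter.regions_of('wrist','orange_lid'):
    P=pts(d,i,r['pixels']); print(r['conf'],r['extent'],np.percentile(P,[1,50,99],axis=0).round(1).tolist())
    if abs(P[:,1].mean()-352)<60:
        b=P[(P[:,2]>160)&(P[:,2]<182)]; print(len(b), b.min(0),b.max(0))
```

```text
t 2.7 pos [432.3 356.2 268.3] F [-0.  -1.1  0.1] g 0.799 j [0.48 0.37 1.32 0.   1.45 1.67] zaxis [-1.e-03  6.e-04 -1.e+00] yaw 21.7
(433, 352, 201) -> cm [-0.09  0.43  6.73] 2.0
1094 [436.87295152 350.6789292  218.4373493 ] [[424.69574477 338.49958864 214.49102138]
 [447.69792675 361.93902309 220.87519745]]
0.64 [264.6, 191.8, 193.7, 181.6] [[364.7, 278.9, 168.9], [447.5, 355.9, 185.2], [510.6, 423.8, 219.8]]
9785 [356.77507772 270.7970281  165.49152292] [514.6418775  428.87537162 181.99886902]
```

View pics/w1.png

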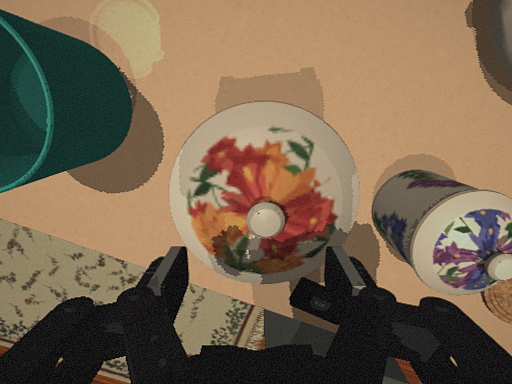

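The wrist view shows the orange knob at pixel (265,220), lying between the open fingers' lines, with the blue lid at (475,240). The arm was still settling, so I measure again.

Run:
```python
from h import *
for _ in range(3):
    i=cams.camera_info('wrist'); im,d=cams.capture('wrist')
    A=pts(d,i,np.ones(d.shape,bool))
    k=A[(np.hypot(A[:,0]-433,A[:,1]-352)<35)&(A[:,2]>207)&(A[:,2]<232)]
    print(len(k),k.mean(0).round(1),np.percentile(k,[1,99],axis=0).round(1).tolist(),np.percentile(k,[1,99],axis=0).mean(0).round(1))
go((435,351,201))
```

```text
1094 [436.8 350.6 218.4] [[423.8, 337.8, 214.2], [448.0, 362.4, 221.3]] [435.9 350.1 217.7]
1098 [436.9 350.6 218.4] [[423.5, 337.8, 214.3], [447.9, 362.4, 221.1]] [435.7 350.1 217.7]
1096 [436.9 350.6 218.4] [[423.9, 337.7, 214.1], [448.1, 362.4, 221.1]] [436.  350.1 217.6]
t 2.95 pos [433.4 350.9 269.6] F [-0.9  0.2 -0.1] g 0.8 j [ 0.47  0.36  1.33 -0.    1.45  1.67] zaxis [ 2.e-04 -1.e-04 -1.e+00] yaw 21.4
(435, 351, 201) -> cm [0.15 0.05 6.86] 2.0
```

>>> step_arm(plan="0.15 0.05 2 0 80;0.15 0.05 4 0 70;0.15 0.05 5 0 60;0.15 0.05 5.7 0 60;0.15 0.05 6.2 0 60;0.15 0.05 6.6 0 60;0.15 0.05 6.7 0 60;0.15 0.05 6.8 0 60;0.15 0.05 6.8 0 60")

```text
time_s: 3.85
eef_pos: [434.8, 352.1, 201.5]
ee_rot: [-0.0, 0.982, 0.186, 0.0]
force: [-0.6, -1.3, 0.1]
grip_width: 0.594
```

Run:
```python
from h import *
go((435,351,201))
i=cams.camera_info('wrist'); im,d=cams.capture('wrist'); save(im,'w2.png')
go((435,351,201))
```

```text
t 3.85 pos [434.8 352.1 201.5] F [-0.6 -1.3  0.1] g 0.594 j [ 0.47  0.41  1.44 -0.    1.29  1.67] zaxis [ 4.e-04  1.e-04 -1.e+00] yaw 21.5
(435, 351, 201) -> cm [-0.03  0.11  0.05] 1.0
t 3.9 pos [434.8 352.2 201.5] F [ 0.6 -0.9  1.1] g 0.607 j [ 0.47  0.41  1.44 -0.    1.29  1.67] zaxis [ 4.e-04  2.e-04 -1.e+00] yaw 21.5
(435, 351, 201) -> cm [-0.03  0.11  0.05] 1.0
```

View pics/w2.png

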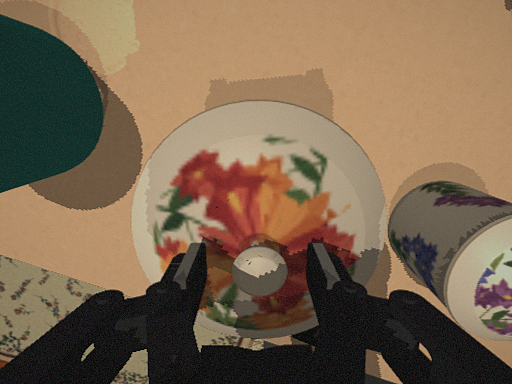

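The wrist view shows the knob at (260,270), centred between the fingertips (about 205 and 312), and no contact force. I close now.

>>> step_arm(plan="0 0 0 0 45;0 0 0 0 35;0 0 0 0 28;0 0 0 0 20;0 0 0 0 15;0 0 0 0 10;0 0 0 0 10;0 0 0 0 10", grip_force=40)

```text
time_s: 4.7
eef_pos: [434.8, 352.1, 201.5]
ee_rot: [-0.0, 0.982, 0.186, 0.0]
force: [-0.7, -2.1, 4.7]
grip_width: 0.257
```

Run:
```python
from h import *
go((435,351,201))
```

```text
t 4.7 pos [434.8 352.1 201.5] F [-0.7 -2.1  4.7] g 0.257 j [ 0.47  0.41  1.44 -0.    1.29  1.67] zaxis [ 4.e-04  2.e-04 -1.e+00] yaw 21.5
(435, 351, 201) -> cm [-0.03  0.11  0.05] 1.0
```

>>> step_arm(plan="0 0 -0.1 0 10;0 0 -0.3 0 10;0 0 -0.6 0 10;0 0 -0.9 0 10;0 0 -1.2 0 10;0 0 -1.2 0 10")

```text
time_s: 5.3
eef_pos: [434.9, 352.2, 213.8]
ee_rot: [-0.0, 0.982, 0.186, 0.0]
force: [-0.9, 0.1, -1.8]
grip_width: 0.263
```

Run:
```python
from h import *
go((435,351,271))
i=cams.camera_info('wrist'); im,d=cams.capture('wrist'); save(im,'w3.png')
A=pts(d,i,np.ones(d.shape,bool)); a=A[(abs(A[:,0]-490)<15)&(abs(A[:,1]-351)<20)&(A[:,2]>150)]; print('brim z near x490',np.percentile(a[:,2],[5,50,95]))
im,d=cams.capture('side'); save(cv2.resize(im[100:300,180:360],(720,800))[:600],'s3.png')
```

```text
t 5.3 pos [434.9 352.2 213.8] F [-0.9  0.1 -1.8] g 0.263 j [0.47 0.4  1.42 0.   1.32 1.67] zaxis [ 8.e-04  4.e-04 -1.e+00] yaw 21.5
(435, 351, 271) -> cm [-0.03  0.11 -5.72] 2.0
brim z near x490 [188.18096172 196.04560225 201.63670469]
```

View pics/w3.png

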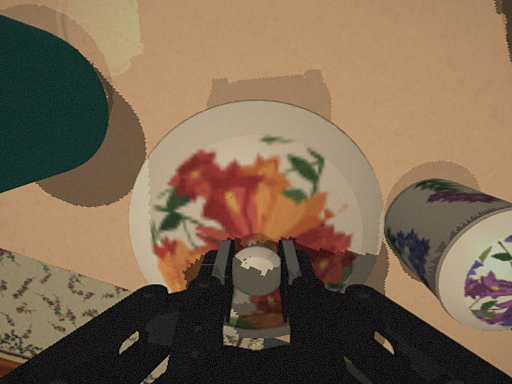

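The lid is held: the wrist picture shows the knob at (258,268) between the pads, and the force of -1.8 N equals the lid's weight. I lift on.

>>> step_arm(plan="0 0 -0.7 0 10;0 0 -1.7 0 10;0 0 -2.8 0 10;0 0 -4 0 10;0 0 -5 0 10;0 0 -5.7 0 10;0 0 -6.1 0 10;0 0 -6.2 0 10;0 0 -6.2 0 10")

```text
time_s: 6.3
eef_pos: [434.7, 352.0, 275.1]
ee_rot: [0.0, 0.982, 0.186, -0.0]
force: [0.2, 0.4, -1.6]
grip_width: 0.26
```

Run:
```python
from h import *
go((433,-110,275))
i=cams.camera_info('wrist'); im,d=cams.capture('wrist')
A=pts(d,i,np.ones(d.shape,bool)); b=A[(np.hypot(A[:,0]-435,A[:,1]-352)<90)&(A[:,2]>215)]
r=np.hypot(b[:,0]-435,b[:,1]-352); q=b[(r>62)&(r<74)]
c=np.linalg.lstsq(np.c_[q[:,:2]-[435,352],np.ones(len(q))],q[:,2],rcond=None)[0]; print('tilt deg',np.degrees(c[:2]),'z',c[2],len(q)); print(b.min(0),b.max(0))
```

```text
t 6.3 pos [434.7 352.  275.1] F [ 0.2  0.4 -1.6] g 0.26 j [ 0.47  0.36  1.31 -0.    1.46  1.67] zaxis [-5.e-04 -3.e-04 -1.e+00] yaw 21.5
(433, -110, 275) -> cm [-1.707e+01  4.293e+01  2.000e-02] 10.0
tilt deg [-0.76786339 -1.18099957] z 251.35529101872973 9313
[357.02456423 272.52254782 237.60470898] [514.41525495 430.02278955 368.38752715]
```

>>> step_arm(plan="-0.4 1 0 0 10;-1.1 2.8 0 0 10;-2.1 5.2 0 0 10;-3.1 7.8 0 0 10;-4.1 10.4 0 0 10;-5.2 13 0 0 10;-6.2 15.6 0 0 10;-7.2 18.2 0 0 10;-8.3 20.8 0 0 10;-9.3 23.4 0 0 10")

```text
time_s: 7.35
eef_pos: [433.3, 98.7, 275.1]
ee_rot: [0.0, 0.983, 0.186, -0.0]
force: [0.8, -0.1, -2.3]
grip_width: 0.261
```

>>> step_arm(plan="-1 2.6 0 0 10;-2.1 5.2 0 0 10;-3.1 7.8 0 0 10;-4.1 10.4 0 0 10;-5.1 12.9 0 0 10;-6.1 15.3 0 0 10;-6.9 17.3 0 0 10;-7.5 18.8 0 0 10;-7.8 19.6 0 0 10;-7.8 19.6 0 0 10")

```text
time_s: 8.35
eef_pos: [432.7, -111.3, 275.1]
ee_rot: [-0.0, 0.983, 0.186, -0.0]
force: [0.2, -0.1, -1.5]
grip_width: 0.266
```

Run:
```python
from h import *
from scipy.optimize import least_squares
for _ in range(4):
    i=cams.camera_info('wrist'); im,d=cams.capture('wrist')
save(im,'w4.png')
go((433,-110,275))
A=pts(d,i,np.ones(d.shape,bool)); b=A[(A[:,2]>215)&(A[:,2]<262)&(np.hypot(A[:,0]-433,A[:,1]+110)<100)]
h=cv2.convexHull(b[:,:2].astype(np.float32)).reshape(-1,2)
print('lid circle',least_squares(lambda p:np.hypot(*(h-p[:2]).T)-p[2],[433,-110,80],loss='soft_l1').x,b.min(0),b.max(0))
for c in ['wrist','scene','side']:
    i=cams.camera_info(c)
    if c!='wrist': cams.capture(c)
    for t in spotter.regions_of(c,'cork_mat')[:2]:
        cs=max(cv2.findContours(t['pixels'].astype(np.uint8),0,1)[0],key=cv2.contourArea).reshape(-1,2)
        f,cx,cy=K(i); R=cv2.Rodrigues(np.array(i['rvec']))[0]; C=-R.T@np.array(i['tvec']).ravel()
        ray=np.c_[(cs[:,0]-cx)/f,(cs[:,1]-cy)/f,np.ones(len(cs))]@R
        W=C+ray*((10-C[2])/ray[:,2])[:,None]
        print(c,t['conf'],W.min(0),W.max(0),least_squares(lambda p:np.hypot(*(W[:,:2]-p).T)-90,[434,-110],loss='soft_l1',f_scale=2).x)
m=A[(A[:,2]>5)&(A[:,2]<20)&(np.hypot(A[:,0]-433,A[:,1]+110)<110)]
if len(m): print('mat w',len(m),m.min(0),m.max(0))
```

```text
t 8.55 pos [ 433.  -110.   275.3] F [ 0.3  0.3 -2.7] g 0.266 j [-0.51  0.11  1.64  0.    1.4   0.68] zaxis [ 0.e+00  1.e-04 -1.e+00] yaw 21.5
(433, -110, 275) -> cm [-0.   -0.    0.03] 1.0
lid circle [ 433.52933058 -110.6927718    79.09916942] [ 355.00901763 -189.79771685  237.99544755] [512.60772772 -31.84659047 261.99966109]
wrist 0.53 [ 499.67933874 -113.18201036   10.        ] [525.78038081 -49.26023584  10.        ] [ 433.24070008 -111.08548892]
scene 0.63 [ 347.3560178  -193.29372097   10.        ] [524.65184882 -19.89267888  10.        ] [ 435.25079966 -106.49654501]
side 0.6 [ 346.36073027 -195.80072983   10.        ] [517.48902605 -30.27718718  10.        ] [ 430.91917872 -105.89618173]
mat w 241 [ 494.50798365 -119.85250392    6.13212962] [525.5789291  -43.41885073  11.0089268 ]
```

View pics/w4.png

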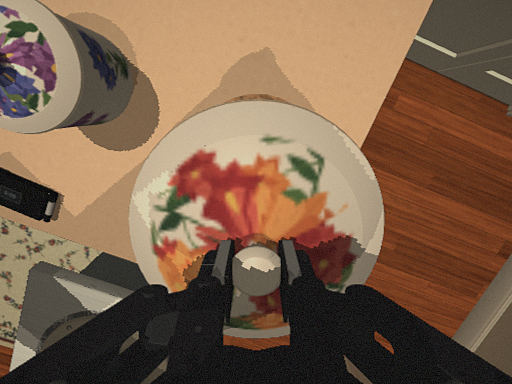

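The wrist view shows the lid level over the mat (its edge at about row 97) and clear of the blue canister. Mat estimates agree at about (433,-110). I lower, slowing towards contact, which I expect at TCP z of about 56.5.

>>> step_arm(plan="0 0 1.5 0 10;0 0 4 0 10;0 0 7 0 10;0 0 10 0 10;0 0 13 0 10;0 0 15.5 0 10;0 0 17.5 0 10;0 0 19 0 10;0 0 20 0 10;0 0 20.4 0 10")

```text
time_s: 9.8
eef_pos: [433.0, -110.5, 70.7]
ee_rot: [-0.0, 0.982, 0.186, -0.0]
force: [-0.6, 1.6, -1.4]
grip_width: 0.262
```

>>> step_arm(plan="0 0 0.2 0 10;0 0 0.4 0 10;0 0 0.6 0 10;0 0 0.7 0 10;0 0 0.8 0 10;0 0 0.8 0 10;0 0 0.8 0 10")

```text
time_s: 10.5
eef_pos: [433.1, -110.7, 63.4]
ee_rot: [0.0, 0.982, 0.186, 0.0]
force: [-0.4, 0.0, -1.2]
grip_width: 0.265
```

>>> step_arm(plan="0 0 0.1 0 10;0 0 0.2 0 10;0 0 0.3 0 10;0 0 0.3 0 10")

```text
time_s: 10.9
eef_pos: [433.0, -110.6, 60.1]
ee_rot: [-0.0, 0.982, 0.186, -0.0]
force: [-0.3, -0.4, -1.6]
grip_width: 0.262
```

>>> step_arm(plan="0 0 0.1 0 10;0 0 0.2 0 10;0 0 0.3 0 10;0 0 0.3 0 10")

```text
time_s: 11.3
eef_pos: [433.0, -110.6, 57.1]
ee_rot: [-0.0, 0.982, 0.186, -0.0]
force: [1.0, 0.0, -1.5]
grip_width: 0.265
```

>>> step_arm(plan="0 0 0.05 0 10;0 0 0.1 0 10;0 0 0.1 0 10")

```text
time_s: 11.6
eef_pos: [433.1, -110.7, 56.4]
ee_rot: [0.0, 0.982, 0.186, 0.0]
force: [-1.7, 0.6, -0.8]
grip_width: 0.263
```

>>> step_arm(plan="0 0 0.03 0 10;0 0 0.06 0 10;0 0 0.06 0 10")

```text
time_s: 11.9
eef_pos: [433.1, -110.7, 56.3]
ee_rot: [0.0, 0.982, 0.186, 0.0]
force: [-3.3, 1.4, 8.1]
grip_width: 0.262
```

Contact is made at TCP z of 56.3 with 8 N, as expected. I release slowly, then raise.

>>> step_arm(plan="0 0 -0.03 0 24;0 0 -0.03 0 28;0 0 -0.03 0 34;0 0 -0.03 0 42;0 0 -0.03 0 50;0 0 -0.03 0 60;0 0 -0.03 0 70;0 0 -0.03 0 70")

```text
time_s: 12.7
eef_pos: [433.1, -110.7, 56.0]
ee_rot: [0.0, 0.982, 0.186, 0.0]
force: [-0.3, -0.2, -0.5]
grip_width: 0.697
```

>>> step_arm(plan="0 0 -0.5 0 70;0 0 -1.5 0 70;0 0 -3 0 70;0 0 -5 0 70;0 0 -8 0 80;0 0 -11 0 80;0 0 -14 0 80;0 0 -17 0 80;0 0 -19 0 80;0 0 -19 0 80")

```text
time_s: 13.7
eef_pos: [433.8, -111.0, 249.1]
ee_rot: [0.002, 0.982, 0.186, 0.002]
force: [-0.1, -0.0, -0.5]
grip_width: 0.799
```

Run:
```python
from h import *
from scipy.optimize import least_squares
go((192,-488,250))
for c in ['wrist','scene','side']:
    i=cams.camera_info(c); im,d=cams.capture(c)
    save(cv2.resize(im,(800,600)),'e_'+c+'.png')
    A=pts(d,i,np.ones(d.shape,bool))
    k=A[(np.hypot(A[:,0]-433,A[:,1]+110)<40)&(A[:,2]>61)&(A[:,2]<82)]
    if len(k): print(c,'knob',len(k),np.percentile(k,[1,99],axis=0).mean(0).round(1),'ztop',np.percentile(k[:,2],95))
    b=A[(np.hypot(A[:,0]-433,A[:,1]+110)<95)&(A[:,2]>22)&(A[:,2]<82)]
    print(' lid',np.percentile(b,[.5,99.5],axis=0).mean(0).round(1))
    m=A[(np.hypot(A[:,0]-433,A[:,1]+110)<105)&(A[:,2]>5)&(A[:,2]<18)]
    if len(m)>20: print(' mat',m.min(0).round(),m.max(0).round())
    for n,x,y,z0,z1 in [('blue knob',455,133,162,190)]:
        q=A[(np.hypot(A[:,0]-x,A[:,1]-y)<45)&(A[:,2]>z0)&(A[:,2]<z1)]
        if len(q): print(' ',n,q.mean(0).round(1))
    q=A[(np.hypot(A[:,0]-434,A[:,1]-351)<95)&(A[:,2]>150)&(A[:,2]<180)]
    if len(q)>20: print('  canister rim',np.percentile(q,[1,99],axis=0).mean(0).round(1),q[:,2].max())
```

```text
t 13.7 pos [ 433.8 -111.   249.1] F [-0.1 -0.  -0.5] g 0.799 j [-0.51  0.12  1.69  0.    1.32  0.68] zaxis [ 0.0052 -0.0029 -1.    ] yaw 21.5
(192, -488, 250) -> cm [-36.31  26.23  -0.1 ] 9.0
wrist knob 456 [ 433.5 -111.6   72.7] ztop 75.4304483244863
 lid [ 434.4 -111.4   49. ]
 mat [ 346. -201.    6.] [526. -21.  11.]
scene knob 47 [ 431.4 -108.1   70.8] ztop 78.20028457903629
 lid [ 432.  -108.2   49.5]
 mat [ 329. -212.    5.] [536. -18.  17.]
  blue knob [455.8 133.6 173.4]
  canister rim [434.  350.9 159.2] 169.5232146402495
side knob 36 [ 429.8 -108.2   70.5] ztop 77.1394239037939
 lid [ 429.7 -102.9   50.1]
 mat [ 343. -151.    5.] [521. -32.  14.]
  blue knob [453.8 135.4 172.8]
  canister rim [432.  351.4 158.8] 169.45544338864087
```

View pics/e_scene.png

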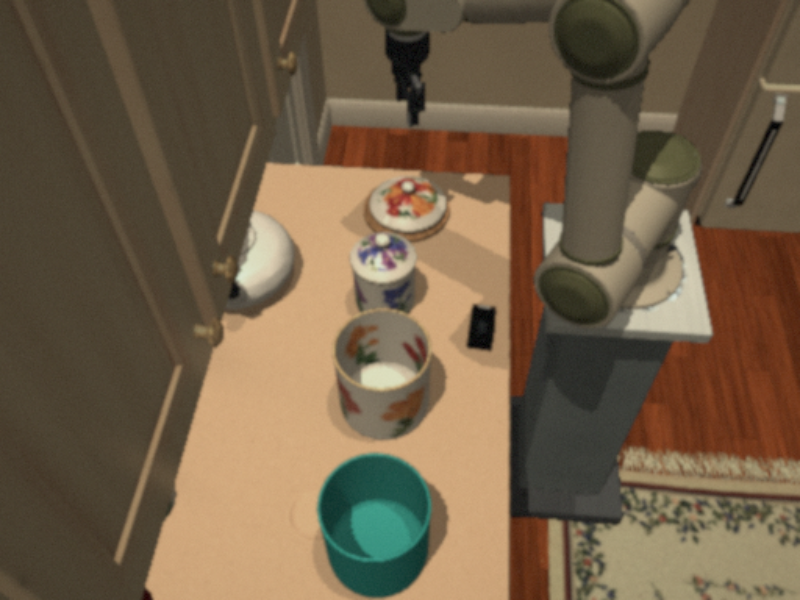

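View pics/e_wrist.png

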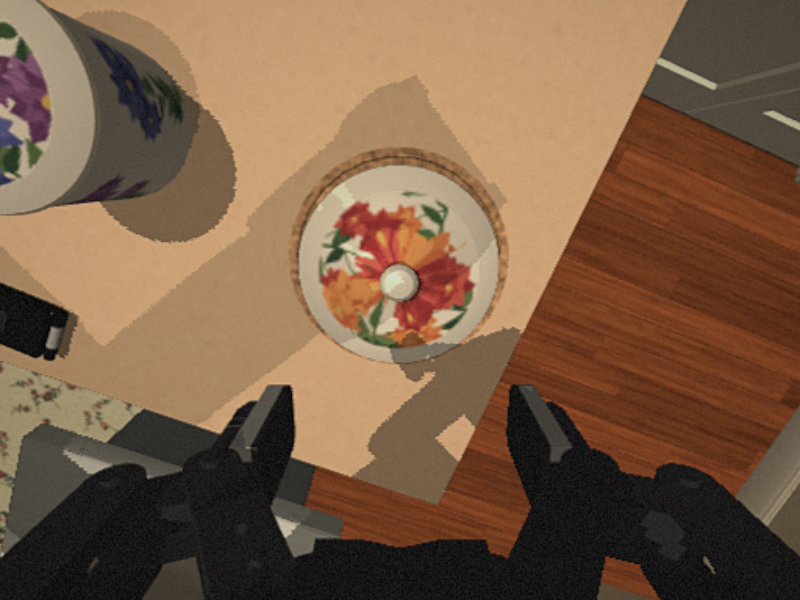

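The lid sits upright and centred on the mat: in the wrist frame the mat is at (436,-111) and the lid at (434,-111). The scene view shows the big canister open at (382,370) and unmoved, and the blue one closed at (383,270). I hand in.

```bash
python3 -c "
from h import *
go(); print(workorder.finish_job())"
```

```text
t 13.85 pos [ 432.6 -110.4  245.4] F [-0.3  0.3  0.1] g 0.802 j [-0.51  0.13  1.69  0.    1.32  0.68] zaxis [-1.1e-03  6.0e-04 -1.0e+00] yaw 21.5
the job is handed in; nothing more can be done
None
```

I lifted the orange-flowered lid off by its knob and carried it over the closed blue canister. I set it down on the cork mat with about 8 N of contact, released it, and drew the gripper clear. I handed the job in at 13.9 s of robot time.

**Last checks:**
- **Lid:** it stands right way up, about 2 mm from the mat's centre (wrist camera: lid at (434,-111), mat at (436,-111)). The knob top is at about 75–78 mm; 75 mm was expected.
- **Big canister:** open and still where it stood. Its rim is centred at about (433,351), within 1–2 mm of its place before.
- **Blue canister:** its knob reads within 0.5 mm of its first position, and it is still closed.
- **Robot:** the force reading was near zero, so the robot was touching nothing.

**Disagreements:**
- The fixed cameras and the wrist camera differed by 2–4 mm on absolute positions. The side camera put the lid at (430,-103), but its view of the lid was probably partly hidden by the blue canister.
- The gripper closed to about 22 mm on the 24 mm knob, so it may have held a little off the knob's widest part. The grip stayed steady throughout.

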